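# Fit the spare sensor board in the smoker controller

### The job

The smoker controller stands open on the table: take the spare sensor board (the green one with the blue grip) out of its wooden holder and, the same way round, slide it down between the two white card guides of the empty slot, feeling for the guides and never forcing it, until it comes to rest on the socket; let go of it there with its red levers still open. Then swing both red levers in and down, gently and without thumping them, until they lie flat and have drawn the board fully home. Leave the beer mug, the salt jar and the tin where they are.

Things in the scene. Friction and masses are not known exactly. Their poses are not given: they have to be found in the camera images.
- controller: grey steel case of the smoker controller, fixed, open on top: 150 (x) x 189 (y) mm, walls 72 mm high (30 mm on the +x side). Origin: centre of its underside; x runs across the boards, y along them, z up. Turned by up to 0.3 rad. Two finished boards without levers stand in its -x half, tops 83 mm above the table; the empty slot is in its +x half.
- slot (a point): where board's origin lies when the board is fully home on the slot's nominal line; 16 mm above the table, axes as controller. Guides, socket and claw rails are one rigid unit screwed down in slotted holes: its true line lies up to 11 mm to either side along x, which this reading does not show; it must be seen or felt. Along y, in yaw and in height it is true.
- guide_left (a point): nominal centre of the mouth of the white guide at the controller's +y end (y = +72.5 mm, 74 mm above the table; true x up to 11 mm off, as slot). Groove 4.8 mm wide along x for the board's 3 mm edge, mouth flared to 7.5 mm, flat heads to 21 mm either side. A board that misses stops on the heads with its origin about 50 mm above slot; the grooves run down to home.
- guide_right (a point): the same at the -y end (y = -72.5 mm). The two end brackets behind the guides have sloped lead-ins and leave the board about 1.3 mm of play either way in y. Held off the grooves' true line, the board binds in them: this is felt more as a twist on the hand (about y) than as a side force, and easing the hand sideways frees it.
- socket (a point): nominal middle of the white socket's top, 24 mm above the table (true x as slot). Its sprung brass contacts stop the tongue with board 4 to 7 mm above slot; the last stretch takes 35 to 45 N, which the levers supply and the hand must not.
- rail_left (a point): nominal centre of the steel claw rail at the controller's +y end: a 5 mm bar along x, 113 mm above the table, y = +80 mm (true x as slot), on two posts 12 mm either side of it that reach 116 mm above the table.
- rail_right (a point): the same at the -y end, y = -80 mm. The board passes between the rails with 2.5 mm to spare at each end; its claws hook under them.
- holder: wooden block 90 (x) x 190 (y) x 42 mm, fixed, with a slot 5 mm wide along its y, 30 mm deep, in which the spare board stands, its origin 12 mm above the table. Origin: centre of its underside.
- board: green spare sensor board standing upright, about 0.2 kg. Origin: centre of its foot; x its thickness (3 mm), y its width (150 mm), z up. Brass tongue: lowest 8 mm, y = -30 to +50 mm, so it fits one way only, its y along the controller's y. Edges from z = 8 to 68 mm. Top bar z = 80 to 84 mm, 14 mm thick, 112 mm wide; on it the blue grip to z = 116 mm, 10 mm thick (x), 30 mm wide (y).
- board_grip (a point): upper middle of the blue grip, 106 mm above board's origin; axes as board. Grip it here across x.
- lever_left (a joint): red lever at the board's +y end, rad: 0 = closed, flat over the top bar; 1.2 to 1.35 = open, standing (stop 1.4). Pin along x at y = +65.5, z = 92 mm of the board. Handle 46 mm long, 10 wide, 5 thick, towards the middle when closed; 18 mm claw on the other side. Stays where left (0.04 N m friction).
- lever_right (a joint): the same at the board's -y end, pin at y = -65.5 mm. With the board on the socket a claw hooks under its rail at about 0.35 rad and from there draws that end of the board down; 35 to 45 mm from the pin this takes 5 to 15 N. The ends may be drawn down one after the other.
- lever_left_end (a point): point on the left lever's handle, 36 mm from its pin, on the face that is uppermost when closed and outermost when open.
- lever_right_end (a point): the same on the right lever.
- beer_mug: amber glass mug, 84 mm wide, 130 mm high, standing on the table; bystander. Origin: centre of its underside.
- salt_jar: glass salt jar, 56 mm wide, 110 mm high, standing on the table; bystander. Origin: centre of its underside.
- tomato_tin: tin, 74 mm wide, 110 mm high, standing on the table; bystander. Origin: centre of its underside.
Not all that is in view belongs to the job. What is meant by the controller is not orange, and is the larger of those in its own colour.

How it is judged:
On the way:
1. the board stands between both guides on the socket, let go, with both levers still open (x of board in the frame of slot between -0.014 and 0.014 m and y of board in the frame of slot between -0.006 and 0.006 m and angle between the y axis of board and the y axis of controller, either way round below 0.06 rad and z of board in the frame of slot between 0.003 and 0.009 m and angle between board's own z axis and vertical below 0.05 rad and value of joint each of lever_left, lever_right above 0.8 rad and contact force between the fingers and board below 0.2 N), for 0.2 s.
At the end, for the whole second after the job is handed in: The board is fully home: its origin no more than 2 mm above slot, within 14 mm of it across the board (x) and 6 mm along it (y), same way round, within 0.03 rad of upright and at rest; both levers are within 0.15 rad of closed (x of board in the frame of slot between -0.014 and 0.014 m and y of board in the frame of slot between -0.006 and 0.006 m and angle between the y axis of board and the y axis of controller, either way round below 0.06 rad and z of board in the frame of slot between -0.003 and 0.002 m and angle between board's own z axis and vertical below 0.03 rad and value of joint each of lever_left, lever_right below 0.15 rad and linear speed of board below 0.01 m/s); the robot touches nothing.
It fails at once if with both levers open, the board is pressed on the guides, the socket or the case with more than 36 N in all (forced) (contact force between board and controller above 36 N and value of joint each of lever_left, lever_right above 0.8 rad).
It fails at once if while a lever is being closed (past 0.8 rad), the fingers press on the board or its levers with more than 35 N (contact force between the fingers and board above 35 N and z of board in the frame of slot below 0.012 m and value of joint any of lever_left, lever_right below 0.8 rad).
It fails at once if a finger or the arm shoves the controller with more than 25 N (contact force between the arm and controller above 25 N).
It fails at once if the beer mug, the salt jar or the tin is moved more than 20 mm (distance of any of beer_mug, salt_jar, tomato_tin from where it was at the start of the episode above 0.02 m).
It also fails if it takes over 72 s, if anything falls off the work surface, if the arm or the gripper's body presses on something with over 40 N, if the wrist force passes 120 N, or if a joint passes its speed limit or range.

### The arm

A 6-joint arm with a two-finger parallel gripper is mounted at the origin on the work surface. World frame = base frame: x ahead of the robot, y to its left, z up, the work surface at z = 0. Lengths are in m, angles in rad, forces in N, time in s.
With the tool pointing down it reaches from about 0.275 to 0.875 m from the base axis. Payload 12.5 kg.
Tool frame: the origin (TCP) lies at the very end of the fingers, on their centre line; the grasp point (between the pads) lies 19 mm behind it; z points along the fingers, y is the line along which they close (so a half turn about z gives the same grasp; the last joint's range is limited). The gripper opens to 85 mm and grips with 20 to 120 N. Pads are 22 mm wide; open, the fingers measure 114 mm over their backs; the gripper's body (76 mm by 85 mm) begins 54 mm behind the grasp point. The pads swing forward as they close: fully open they stand 13 mm farther back than shut.
Start: joints at [1.141, 0.351, 1.652, -0, 1.139, -0.085], TCP at [0.186, 0.518, 0.231] pointing down, gripper open.
Joint ranges: [-2.75, 2.75], [-0.79, 2.1], [0.01, 2.65], [-1.57, 4.71], [0.07, 3.14], [-2.87, 2.87]. Speed limits (rad/s): [2.22, 2.22, 2.79, 3.14, 3.14, 3.14].

### API

Orientations are given as a 3x3 rotation matrix whose columns are the frame's x, y, z axes.
In Python, from bench import manip gives the robot as it stands. Calls block until the motion is done:
- manip.move_ptp(position, orientation): joint-space move of the TCP to a pose.
- manip.move_l(position, attitude=None, max_speed=0.15): straight line of the TCP; attitude=None keeps the orientation; max_speed is the mean speed in m/s.
- manip.move_j(angles): joint-space move.
- manip.set_gripper(opening, effort=None): opening from 0.0 (shut) to 1.0 (fully open); effort is the grip in N (None keeps the last); returns when the fingers have stopped.
- manip.dwell(seconds).
- manip.inverse_kinematics(position, orientation): joint angles nearest the present ones, or None.
- manip.grab_frame(name): name is "scene" or "top" or "wrist"; returns (picture, depth): 480x640x3 uint8, red, green, blue; 480x640 float32, m along the optical axis (not along the pixel's ray), 0 where there is no reading.
- manip.get_calibration(name): a dict with "camera_matrix" (3x3 intrinsics, pixels), "R" (3x3) and "t" (3): a world point X has camera coordinates R X + t. Camera axes: x right, y down, z forward; pixel columns grow to the right and rows downward; lengths in m; the calibration is good to about 2 mm. A picture is of the moment at which its call begins: read the wrist's pose just before it. get_calibration takes no time and is no camera call; for the wrist camera it gives the pose at the moment of the call.
A pose or a line that the arm cannot do raises manip.Unreachable and nothing moves.
- manip.sign_off(): hands the job in; it is judged then, once.
Trained networks look in the newest picture that a camera, given by its name, has taken for a name from the list of things; names that differ only in an ending like _2 or _b are one class to them, and where a whole thing is asked for, a point or a joint stands for the part that bears it (a point fixed in the world has none). Each returns a list of dicts, best first, with "confidence" (0 to 1); they miss things now and then, are a little off and sometimes report something else, mostly with a low value. They report only what shows in the picture. A call takes as long as a camera call. They do not tell look-alikes from the thing itself.
- manip.look_for(camera, name): "at" ([x, y, z] in m, in world coordinates, good to about 4 mm: the middle of the surface that is visible of it).
Readings, each from a call of its own:
- manip.current_time(): time.
- manip.current_qpos(): joint angles.
- manip.current_joint_vel(): joint speeds.
- manip.current_joint_torque(): joint torques, N m.
- manip.current_ee_pos(): TCP position.
- manip.current_tcp_rot(): TCP orientation.
- manip.current_force(): force on the tool from outside, world axes, zero at the start.
- manip.current_ft_torque(): the same for the moment, N m.
- manip.current_grip_width(): opening from 0.0 (shut) to 1.0 (fully open).
- manip.current_grip_force(): force on a finger pad.
Only numpy, scipy, OpenCV 4.12 (cv2) and the standard library are available. Lean on these libraries where they do the work, as an engineer would, in place of code of your own. Each camera call takes 0.05 s, during which the arm holds its last target. There are 200 camera calls.

## Working session

There is one attempt and no reset: what is moved stays moved. The work goes in short steps, each a Python script; the robot and the scene stay as the last script left them, time stands still between calls to the robot, and variables do not carry over. Pictures are saved under pics/ and viewed, at most 10 in all, crops included, and the job is handed in when it is done.

```bash
mkdir -p pics; ls; python3 - <<'E'
from bench import manip as m
import cv2,numpy as np
for c in("scene","top"):
    p,d=m.grab_frame(c); cv2.imwrite(f"pics/{c}0.png",p[:,:,::-1]); np.save(f"pics/{c}d.npy",d)
    k=m.get_calibration(c); print(c,k["camera_matrix"].tolist(),k["R"].round(3).tolist(),k["t"].round(3).tolist())
    for n in("controller","holder","board","board_grip","beer_mug","salt_jar","tomato_tin","lever_left_end","guide_left"):
        try: print(n,[(np.round(r["at"],3).tolist(),round(r["confidence"],2)) for r in m.look_for(c,n)][:4])
        except Exception as e: print(n,e)
print(m.current_time(),m.current_tcp_rot().round(3).tolist() if hasattr(m.current_tcp_rot(),'round') else m.current_tcp_rot())
E
```

```text
pics
scene [[601.464973261819, 0.0, 322.04096576402867], [0.0, 601.464973261819, 233.35112125828022], [0.0, 0.0, 1.0]] [[0.839, 0.543, -0.024], [0.299, -0.498, -0.814], [-0.454, 0.676, -0.581]] [-0.449, -0.116, 1.622]
controller [([0.574, -0.208, 0.04], 0.82), ([0.339, -0.333, 0.024], 0.76), ([0.711, 0.17, 0.033], 0.58), ([0.531, 0.21, 0.122], 0.46)]
holder [([0.573, -0.207, 0.036], 0.64), ([0.554, 0.102, 0.039], 0.59)]
board [([0.528, 0.133, 0.086], 0.59), ([0.812, -0.076, 0.087], 0.21)]
board_grip [([0.533, 0.136, 0.084], 0.68)]
beer_mug [([0.814, -0.074, 0.088], 0.82), ([0.527, 0.134, 0.086], 0.19)]
salt_jar [([0.381, -0.04, 0.067], 0.97)]
tomato_tin [([0.706, -0.4, 0.087], 0.77), ([0.575, -0.206, 0.042], 0.53)]
lever_left_end [([0.532, 0.207, 0.125], 0.56)]
guide_left [([0.576, -0.207, 0.04], 0.9), ([0.714, 0.166, 0.037], 0.72), ([0.343, -0.329, 0.02], 0.58)]
top [[533.9147514827345, 0.0, 322.73419269616716], [0.0, 533.9147514827345, 238.2519352042044], [0.0, 0.0, 1.0]] [[-0.067, -0.998, -0.005], [-0.976, 0.067, -0.208], [0.208, -0.009, -0.978]] [-0.014, 0.57, 1.213]
controller [([0.72, 0.152, 0.021], 0.67), ([0.573, -0.208, 0.022], 0.61), ([0.337, -0.334, 0.015], 0.55)]
holder [([0.514, 0.145, 0.048], 0.97)]
board [([0.521, 0.144, 0.096], 0.65)]
board_grip [([0.523, 0.141, 0.098], 0.69)]
beer_mug [([0.821, -0.048, 0.074], 0.94), ([0.522, 0.087, 0.124], 0.64), ([0.571, -0.212, 0.02], 0.62), ([0.52, 0.142, 0.098], 0.16)]
salt_jar [([0.366, -0.022, 0.112], 0.58)]
tomato_tin [([0.672, -0.37, 0.112], 0.81)]
lever_left_end []
guide_left [([0.337, -0.326, 0.015], 0.85), ([0.571, -0.212, 0.026], 0.81), ([0.715, 0.153, 0.022], 0.62)]
1.0 [[-0.941, 0.338, -0.0], [0.338, 0.941, -0.0], [0.0, -0.0, -1.0]]
```

View pics/scene0.png

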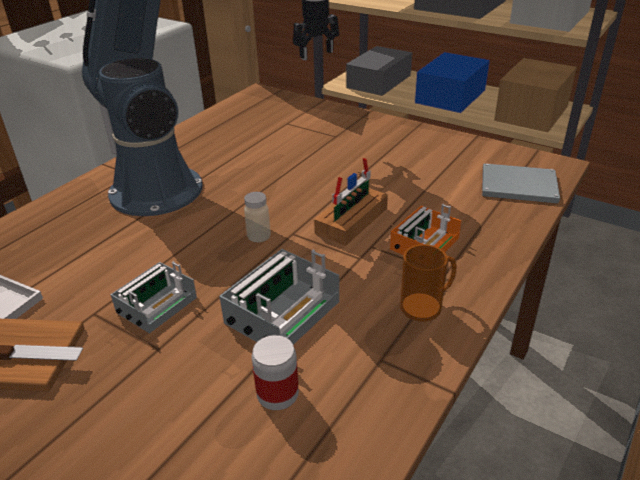

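View pics/top0.png

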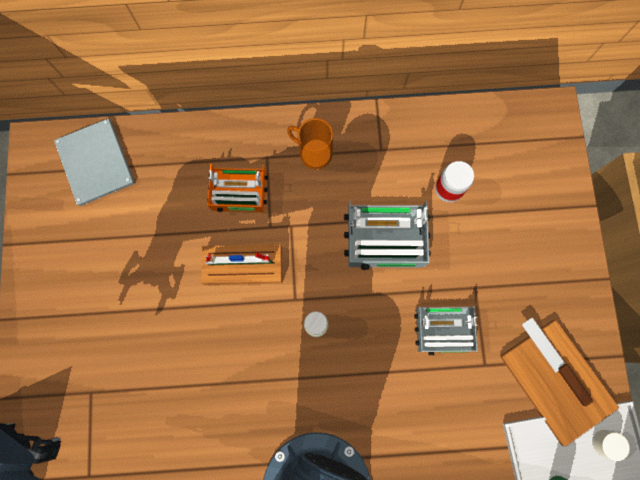

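The large grey case at (388,236) in the top view is the candidate. The orange one at (238,188) is excluded by colour and the small grey one at (447,330) by size. The spare board, with its blue grip and red levers, is at (236,258). Next I'll look closer with the wrist camera.

```bash
cat > h.py <<'E'
from bench import manip as m
import cv2,numpy as np
def Rt(yaw,flip=0):  # tool down, tool y along the board's x axis (yaw), x along board y
    c,s=np.cos(yaw+flip*np.pi),np.sin(yaw+flip*np.pi)
    return np.array([[-s,c,0],[c,s,0],[0,0,-1.]])
def cloud(d,k):
    K=k["camera_matrix"];v,u=np.mgrid[:480,:640]
    P=np.stack([(u-K[0,2])/K[0,0]*d,(v-K[1,2])/K[1,1]*d,d],-1)
    return (P-k["t"])@k["R"]
E
python3 - <<'E'
from h import *
for f in(0,1):
    for p in([.52,.14,.3],[.573,-.208,.3]): print(f,np.round(m.inverse_kinematics(p,Rt(0,f)),2))
# choose flip nearest to mid range
q=[m.inverse_kinematics([.573,-.208,.3],Rt(0,f)) for f in(0,1)]
f=int(abs(q[1][5])<abs(q[0][5])); print("flip",f)
for i,p in enumerate(([.52,.14,.40],[.573,-.208,.40])):
    m.move_ptp(p,Rt(0,f)); k=m.get_calibration("wrist"); im,d=m.grab_frame("wrist")
    print(k["R"].round(3).tolist(),(-k["R"].T@k["t"]).round(3),k["camera_matrix"][0],m.current_time())
    np.savez(f"pics/w{i}.npz",P=cloud(d,k),im=im,R=k["R"],t=k["t"],K=k["camera_matrix"]); cv2.imwrite(f"pics/w{i}.png",im[:,:,::-1])
a=cv2.resize(cv2.imread("pics/w0.png"),(400,300));b=cv2.resize(cv2.imread("pics/w1.png"),(400,300))
cv2.imwrite("pics/w01.png",np.hstack([a,b]))
E
```

```text
0 [ 0.18  0.27  1.59 -0.    1.28  0.18]
0 [-0.42  0.4   1.4  -0.    1.34 -0.42]Traceback (most recent call last):
  File "<stdin>", line 3, in <module>
    return _wrapfunc(a, 'round', decimals=decimals, out=out)
    return _wrapit(obj, method, *args, **kwds)
    result = getattr(arr, method)(*args, **kwds)
TypeError: unsupported operand type(s) for *: 'NoneType' and 'float'
```

Flip 0 is the reachable one.

```bash
python3 - <<'E'
from h import *
for i,p in [(1,[.573,-.208,.40]),(0,[.52,.14,.40])]:
    m.move_ptp(p,Rt(0)); k=m.get_calibration("wrist"); im,d=m.grab_frame("wrist")
    print(k["R"].round(3).tolist(),(-k["R"].T@k["t"]).round(3),k["camera_matrix"][0],m.current_time())
    np.savez(f"pics/w{i}.npz",P=cloud(d,k),im=im,R=k["R"],t=k["t"],K=k["camera_matrix"]); cv2.imwrite(f"pics/w{i}.png",im[:,:,::-1])
E
```

```text
[[1.0, 0.001, -0.0], [0.001, -0.956, 0.293], [0.0, -0.293, -0.956]] [ 0.573 -0.133  0.544] [351.27158208   0.         321.94980834] 4.0
[[1.0, -0.001, -0.0], [-0.001, -0.956, 0.294], [-0.0, -0.294, -0.956]] [0.52  0.214 0.544] [351.27158208   0.         321.94980834] 5.375
```

View pics/w1.png

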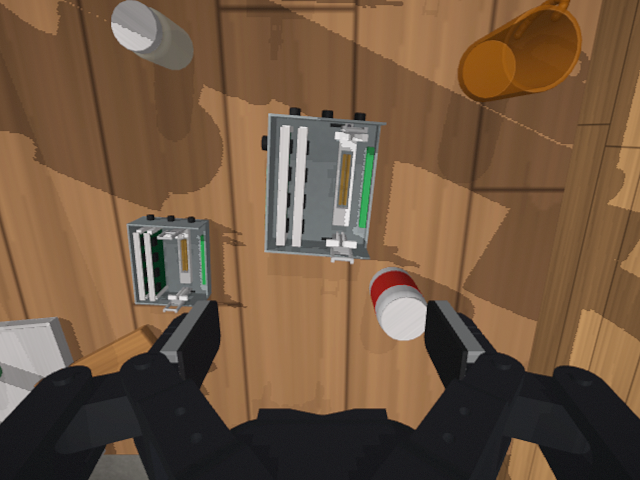

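View pics/w0.png

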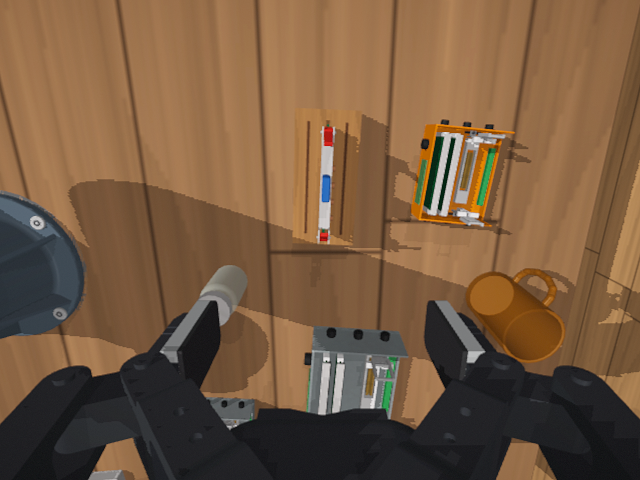

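In w1 the large grey case is at (325,185), with its empty slot and gold contact strip at (345,180) and rails at (352,130) and (341,248). In w0 the spare board has its blue grip at (326,188) and red levers at (328,135) and (323,237). Now to get positions from the depth images.

```bash
python3 - <<'E'
from h import *
def load(i):
    z=np.load(f"pics/w{i}.npz"); return z["P"],z["im"],cv2.cvtColor(z["im"],cv2.COLOR_RGB2HSV)
P,im,h=load(1)
near=(abs(P[...,0]-.573)<.12)&(abs(P[...,1]+.208)<.13)
hi=near&(P[...,2]>.105)&(P[...,2]<.125)
for nm,s in(("rail+",P[...,1]>-.208),("rail-",P[...,1]<-.208)):
    q=P[hi&s]; print(nm,len(q),q.mean(0).round(4),q.min(0).round(4),q.max(0).round(4))
# guide heads / bright white near z=.074
wh=near&(h[...,1]<40)&(h[...,2]>200)
q=P[wh&(abs(P[...,2]-.083)<.004)]; print("boards top",len(q))
c,s,_=cv2.minAreaRect(q[:,:2].astype(np.float32)*1000); print(c,s,_)
q=P[near&(abs(P[...,2]-.072)<.004)&(P[...,0]<.64)]
print("case rim",cv2.minAreaRect(q[:,:2].astype(np.float32)*1000))
g=near&(h[...,0]>12)&(h[...,0]<28)&(h[...,1]>110)&(P[...,2]>.01)&(P[...,2]<.04)
q=P[g]; print("gold",len(q),q.mean(0).round(4),cv2.minAreaRect(q[:,:2].astype(np.float32)*1000))
q=P[near&(abs(P[...,2]-.074)<.003)&wh]
for nm,t in(("g+",q[q[:,1]>-.16]),("g-",q[q[:,1]<-.26])):
    if len(t):print(nm,len(t),t.mean(0).round(4),t.min(0).round(4),t.max(0).round(4))
P,im,h=load(0)
near=(abs(P[...,0]-.52)<.08)&(abs(P[...,1]-.14)<.12)
b=near&(h[...,0]>100)&(h[...,0]<130)&(h[...,1]>120)&(P[...,2]>.1)
q=P[b]; print("grip",len(q),np.median(q,0).round(4),cv2.minAreaRect(q[q[:,2]>.12][:,:2].astype(np.float32)*1000))
r=near&((h[...,0]<8)|(h[...,0]>172))&(h[...,1]>150)&(P[...,2]>.095)
for s in(P[...,1]>.14,P[...,1]<.14):
    q=P[r&s]; print("lever",len(q),q.mean(0).round(4),q.min(0).round(4),q.max(0).round(4))
q=P[near&(h[...,1]<50)&(h[...,2]>170)&(abs(P[...,2]-.096)<.006)]
print("bar",len(q),cv2.minAreaRect(q[:,:2].astype(np.float32)*1000))
q=P[near&(abs(P[...,2]-.042)<.004)]; print("holder",cv2.minAreaRect(q[:,:2].astype(np.float32)*1000))
E
```

```text
rail+ 125 [ 0.61   -0.1312  0.1164] [ 0.5957 -0.1351  0.1114] [ 0.6247 -0.1263  0.119 ]
rail- 107 [ 0.5981 -0.2909  0.1154] [ 0.5834 -0.2973  0.1056] [ 0.6123 -0.2874  0.1189]
boards top 1745
(531.3234252929688, -205.68890380859375) (155.140869140625, 31.90606689453125) 85.91484069824219
case rim ((571.48876953125, -209.07017517089844), (186.19183349609375, 150.03976440429688), 85.83231353759766)
gold 372 [ 0.6025 -0.1955  0.0233] ((569.6539306640625, -169.90545654296875), (131.07986450195312, 94.60619354248047), 85.70125579833984)
g+ 116 [ 0.5974 -0.1388  0.0744] [ 0.5239 -0.144   0.0711] [ 0.624  -0.1268  0.0769]
g- 147 [ 0.5992 -0.2836  0.0746] [ 0.5783 -0.2896  0.0721] [ 0.6191 -0.2782  0.0766]
grip 207 [0.5236 0.148  0.129 ] ((523.052734375, 145.78656005859375), (106.54658508300781, 84.60211181640625), 54.14141082763672)
lever 154 [0.5266 0.208  0.1355] [0.52   0.1989 0.1006] [0.5321 0.2169 0.5437]
lever 61 [0.5215 0.0906 0.1337] [0.5173 0.0781 0.1035] [0.5264 0.0998 0.1501]
bar 618 ((523.7872924804688, 145.6680908203125), (109.42337799072266, 13.703044891357422), 87.37496948242188)
holder ((523.5601196289062, 147.10867309570312), (190.35145568847656, 90.08790588378906), 87.51324462890625)
```

The rail, rim and guide readings agree:
- **Slot:** about (0.6035, -0.2112), yaw -0.073.
- **Board:** about (0.5237, 0.147), yaw -0.044.

I'll take one closer look at the board and then grasp it.

```bash
python3 - <<'E'
from h import *
R=Rt(-.044); m.set_gripper(.55)
m.move_ptp([.5237,.147,.23],R)
k=m.get_calibration("wrist"); im,d=m.grab_frame("wrist"); P=cloud(d,k); h=cv2.cvtColor(im,cv2.COLOR_RGB2HSV)
cv2.imwrite("pics/w2.png",im[:,:,::-1])
near=(abs(P[...,0]-.5237)<.03)&(abs(P[...,1]-.147)<.09)
b=near&(h[...,0]>100)&(h[...,0]<130)&(h[...,1]>120)&(abs(P[...,2]-.128)<.005)
q=P[b]; print("grip",len(q),cv2.minAreaRect(q[:,:2].astype(np.float32)*1000))
q=P[near&(h[...,1]<50)&(h[...,2]>150)&(abs(P[...,2]-.096)<.004)]
print("bar",len(q),cv2.minAreaRect(q[:,:2].astype(np.float32)*1000))
r=near&((h[...,0]<8)|(h[...,0]>172))&(h[...,1]>150)&(P[...,2]>.095)&(P[...,2]<.16)
for s in(P[...,1]>.14,P[...,1]<.14):
    q=P[r&s]; print("lever",len(q),q.mean(0).round(4),q.min(0).round(4),q.max(0).round(4))
print(m.current_time(),m.current_ee_pos())
E
```

```text
grip 511 ((524.3593139648438, 147.82058715820312), (29.33306312561035, 8.9589204788208), 87.39794921875)
bar 1321 ((523.9613647460938, 145.25987243652344), (108.2932357788086, 13.691192626953125), 87.70780944824219)
lever 454 [0.5267 0.2079 0.131 ] [0.5221 0.1988 0.1052] [0.532  0.2175 0.1512]
lever 204 [0.5219 0.094  0.1328] [0.5166 0.0847 0.1052] [0.5267 0.1004 0.15  ]
6.6083 [0.52480865 0.1471791  0.23199294]
```

View pics/w2.png

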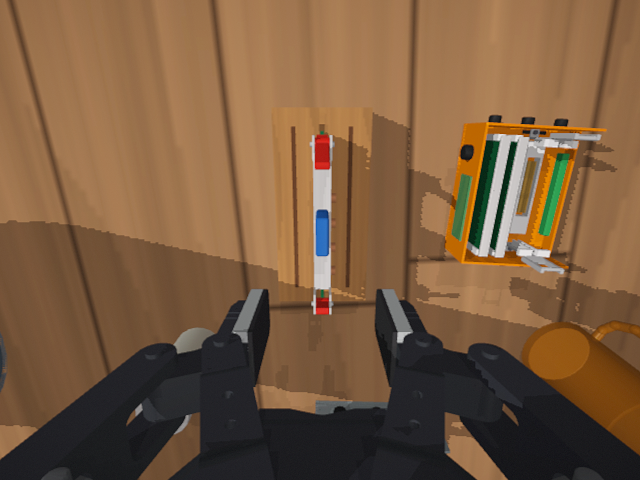

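The wrist view shows the blue grip at (322,232) between the open red levers at (322,152) and (322,302). Grasping there.

```bash
python3 - <<'E'
from h import *
R=Rt(-.044)
x,y=.5242,.1478
m.move_l([x,y,.101],R,.12); print(m.current_ee_pos(),m.current_force(),m.current_time())
m.set_gripper(0.0,60); print(m.current_grip_width(),m.current_grip_force(),m.current_ee_pos(),m.current_force())
m.move_l([x,y,.107],R,.03);m.dwell(.1); print(m.current_ee_pos(),m.current_force(),m.current_ft_torque())
m.move_l([x,y,.20],R,.12)
m.dwell(.2); print(m.current_time(),m.current_ee_pos(),m.current_force(),m.current_ft_torque(),m.current_grip_width())
E
```

```text
[0.52459918 0.14788182 0.10167619] [-0.40639095  0.39107764  0.55151698] 7.8333
0.10494421936375775 59.19021248817444 [0.52456422 0.14780692 0.10149013] [-0.12511669 -0.93198157  5.96720224]
[0.5239953  0.14779585 0.10679914] [ 0.9737468  -0.29415808 -1.04696159] [-0.03810692  0.04506491 -0.02336581]
9.8333 [0.52393711 0.1477515  0.19933794] [-0.6031267  -0.60010274 -1.10711104] [-0.01197656  0.0231149   0.00329766] 0.10260603981161882
```

```bash
cat >> h.py <<'E'
YC=-.073; ex=np.array([np.cos(YC),np.sin(YC),0]); ey=np.array([-np.sin(YC),np.cos(YC),0]); ez=np.array([0,0,1.])
S0=np.array([.6035,-.2112,0]); RC=Rt(YC)
def at(dx,dy,z): return S0+dx*ex+dy*ey+z*ez      # slot-line coordinates -> world
def rel():
    p=np.array(m.current_ee_pos())-S0; return np.array([p@ex,p@ey,p[2]])*1000
def ft():
    f=np.array(m.current_force()); t=np.array(m.current_ft_torque())
    return np.array([f@ex,f@ey,f[2],t@ex,t@ey,t[2]])
E
python3 - <<'E'
from h import *
m.move_l([.5242,.1478,.235],None,.15)
m.move_ptp(at(0,0,.235),RC); m.dwell(.2)
print(m.current_time(),rel().round(1),ft().round(2))
m.move_l(at(0,0,.166),RC,.06); m.dwell(.1); b=ft(); print(rel().round(1),b.round(2),m.current_time())
np.save("b.npy",b)
for z in np.arange(.164,.150,-.0015):
    m.move_l(at(0,0,z),RC,.03); f=ft()-b; print(round(z,4),rel().round(1),f.round(2),round(m.current_time(),2))
    if f[2]>7 or abs(f[4])>.5: break
im,d=m.grab_frame("scene"); cv2.imwrite("pics/s3.png",cv2.resize(im[220:360,190:370,::-1],(800,622))[:600])
E
```

```text
11.7917 [1.000e-01 1.000e+00 2.351e+02] [-0.3  -0.49 -1.18  0.04 -0.05  0.03]
[ 2.000e-01 -1.000e-01  1.664e+02] [ 0.21  0.3  -1.81 -0.04  0.01  0.01] 13.1917
0.164 [-1.000e-01  0.000e+00  1.639e+02] [ 0.2   0.07  0.96 -0.01 -0.03 -0.02] 13.44
0.1625 [-1.000e-01  0.000e+00  1.624e+02] [-0.84 -0.92  0.05  0.04  0.02 -0.04] 13.69
0.161 [-1.000e-01  0.000e+00  1.609e+02] [-0.92  0.67  0.16  0.09 -0.02 -0.01] 13.94
0.1595 [-1.000e-01  0.000e+00  1.594e+02] [ 0.02 -0.2   0.23 -0.02 -0.02 -0.03] 14.19
0.158 [-1.000e-01  0.000e+00  1.579e+02] [ 0.2  -0.24  0.06  0.07 -0.05 -0.05] 14.44
0.1565 [ -0.   -0.  156.4] [ 0.04  0.05  0.5   0.05 -0.01  0.  ] 14.69
0.155 [-1.000e-01  0.000e+00  1.549e+02] [-0.89 -0.61  1.12  0.05 -0.06 -0.01] 14.94
0.1535 [ -0.    0.  153.4] [-0.45 -0.62  0.64  0.07  0.01 -0.  ] 15.19
0.152 [ 1.00e-01 -0.00e+00  1.52e+02] [ 0.3  -1.06  0.2   0.05 -0.23 -0.02] 15.44
0.1505 [  0.2  -0.  150.5] [ 1.62 -0.05 -0.18  0.04 -0.53 -0.01] 15.69
```

View pics/s3.png

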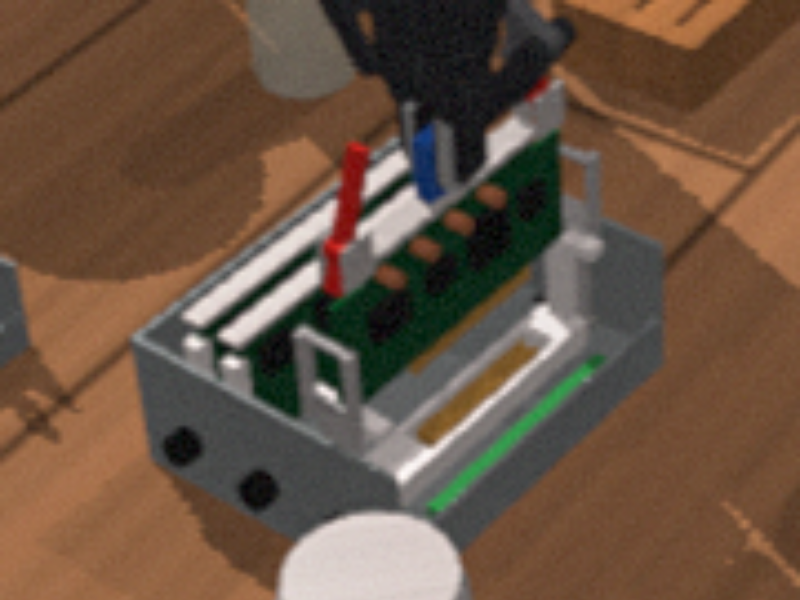

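The board is in both grooves: its origin is at about 61 mm, below the 66 mm height where a miss would stop it. The twist says ease towards +x.

```bash
python3 - <<'E'
from h import *
b=np.load("b.npy"); dx=0.0; z=.1505; zend=None
for i in range(60):
    f=ft()-b
    if abs(f[4])>.12: dx+=np.clip(-f[4]*.0012,-.0008,.0008)
    push=f[2]
    if push>9:
        if z<.1145: print("socket?",round(z,4),rel().round(1),f.round(2)); break
        z+=.001
    elif abs(f[4])<.9: z-=(.002 if z>.117 else .001)
    if z<.1075: break
    m.move_l(at(dx,0,z),RC,.03)
    print(round(z,4),round(dx*1000,2),rel().round(1),f.round(2),round(m.current_time(),2))
np.save("dz.npy",[dx,z])
E
```

```text
0.1485 0.77 [6.000e-01 1.000e-01 1.482e+02] [ 2.7  -0.86 -1.06  0.03 -0.64 -0.06] 15.99
0.1465 0.95 [  0.7   0.  146.2] [ 0.62  0.1  -0.61  0.1  -0.15 -0.13] 16.24
0.1445 0.95 [  0.8   0.  144.3] [ 0.19 -0.66  0.07  0.08 -0.04 -0.01] 16.49
0.1425 0.95 [  0.9   0.  142.4] [-0.55  0.64  0.82  0.07  0.    0.04] 16.74
0.1405 0.95 [  0.9   0.  140.4] [ 0.22 -0.34 -0.06  0.02 -0.02 -0.03] 16.99
0.1385 0.95 [  0.9   0.  138.3] [-0.92 -1.31  0.23  0.06 -0.01 -0.03] 17.24
0.1365 0.95 [  0.9   0.  136.4] [-0.73 -0.39  1.12  0.06 -0.01  0.03] 17.49
0.1345 0.95 [  0.9   0.  134.4] [0.41 0.82 0.57 0.05 0.01 0.05] 17.74
0.1325 0.95 [  0.9   0.  132.3] [-0.08 -0.99 -0.29  0.05  0.01 -0.05] 17.99
0.1305 0.95 [  0.9   0.  130.3] [ 0.42  0.83  0.71 -0.04 -0.04 -0.04] 18.24
0.1285 0.95 [  0.9   0.  128.3] [-0.41 -0.8  -0.64  0.06 -0.02 -0.01] 18.49
0.1265 0.95 [  0.9   0.  126.3] [ 0.06 -0.06  0.16  0.04  0.05  0.02] 18.74
0.1245 0.95 [  0.9   0.  124.3] [ 0.23 -1.17 -0.83  0.05 -0.01  0.01] 18.99
0.1225 0.95 [  0.9   0.  122.4] [ 0.39 -0.48  0.32  0.05 -0.03  0.01] 19.24
0.1205 0.95 [  0.8   0.  120.3
[... 208 characters left out ...]
5 [  0.9   0.  115.4] [-0.82 -0.59  0.35 -0.    0.01 -0.  ] 20.24
0.1145 0.95 [  0.9   0.  114.4] [-0.82 -0.68  0.87  0.03 -0.02 -0.03] 20.49
0.1135 0.95 [  0.9  -0.  113.4] [ 0.49 -0.02  0.15  0.07  0.01 -0.04] 20.74
0.1125 0.95 [  0.9   0.  112.4] [-0.27 -1.94  1.3   0.07 -0.02 -0.07] 20.99
0.1115 0.95 [  1.1  -0.  111.5] [-0.06  0.24  1.07  0.03  0.    0.01] 21.24
0.1105 1.14 [ 1.400e+00 -1.000e-01  1.107e+02] [ 0.89  0.09 -0.08 -0.01 -0.16 -0.04] 21.49
0.1095 1.45 [ 1.800e+00 -1.000e-01  1.104e+02] [ 0.67  0.76  2.24  0.08 -0.25  0.  ] 21.74
0.1085 1.06 [  1.8  -0.2 110.2] [-1.35 -0.07  9.    0.15  0.32 -0.01] 21.99
socket? 0.1085 [  1.8  -0.2 110.2] [-2.49  0.28 14.59  0.28  0.53  0.04]
```

It's resting on the socket, about 4.7 mm above home. I'll relieve the push, let go and check.

```bash
python3 - <<'E'
from h import *
b=np.load("b.npy")
m.move_l(at(.0017,0,.1098),RC,.03); print(rel().round(1),(ft()-b).round(2))
m.set_gripper(.45); m.dwell(.3); print(ft().round(2),m.current_grip_force())
m.move_l(at(.0017,0,.235),RC,.15)
m.dwell(.1)
k=m.get_calibration("wrist"); im,d=m.grab_frame("wrist"); P=cloud(d,k); h=cv2.cvtColor(im,cv2.COLOR_RGB2HSV)
cv2.imwrite("pics/w4.png",im[:,:,::-1])
near=(abs((P-S0)@ex)<.03)&(abs((P-S0)@ey)<.1)
Q=np.stack([(P-S0)@ex,(P-S0)@ey,P[...,2]],-1)*1000
def st(n,q): print(n,len(q),q.mean(0).round(1),q.min(0).round(1),q.max(0).round(1))
st("grip",Q[near&(h[...,0]>100)&(h[...,0]<130)&(h[...,1]>120)&(P[...,2]>.13)])
r=near&((h[...,0]<8)|(h[...,0]>172))&(h[...,1]>150)&(P[...,2]>.1)&(P[...,2]<.17)
for s in(1,-1):
    q=Q[r&(s*Q[...,1]>0)]; st("lever",q); a=q[q[:,2]>150]; st("tip",a)
print(m.current_time(),m.current_grip_width())
E
```

```text
[ 1.900e+00 -1.000e-01  1.105e+02] [-2.08  0.13  9.44  0.19  0.48 -0.02]
[-0.24  0.43  0.37  0.05  0.02 -0.04] 0.0
grip 530 [ -0.8   0.8 137.7] [ -5.1 -14.7 130. ] [  3.6  14.4 140.2]
lever 509 [ -0.9  60.2 138.9] [ -6.1  50.9 100.3] [  4.3  71.  160.7]
tip 184 [ -1.4  54.3 157.1] [ -6.1  50.9 150.6] [  3.2  57.7 160.7]
lever 212 [ -0.9 -54.1 142.1] [ -5.7 -69.  114.8] [  3.9 -47.7 158.5]
tip 103 [ -1.4 -49.9 156.5] [ -5.7 -52.5 150.2] [  2.8 -47.7 158.5]
24.0667 0.44865985710774803
```

View pics/w4.png

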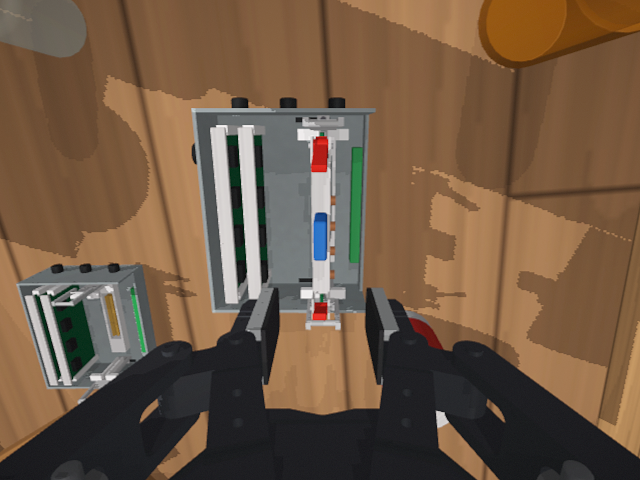

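The board stands between both guides with its grip at (320,235) and both levers open at (320,153) and (320,310). It has been released. Next is the left lever, using shut fingers along an arc about its pin.

```bash
cat > lever.py <<'E'
from h import *
def close(s):
    r=.040
    def pos(th,clear=0.):
        pz=.1127-.0047*np.clip((.4-th)/.4,0,1)
        y=.0655-r*np.cos(th)+.0025*np.sin(th)+.011+clear
        return s*y, pz+r*np.sin(th)+.0025*np.cos(th)
    y,z=pos(1.4,.006)
    m.move_l(at(0,y,.2),RC,.15); m.move_l(at(0,y,z),RC,.1); m.dwell(.15); b=ft()
    for th in list(np.arange(1.4,.45,-.095))+list(np.arange(.42,-.001,-.06)):
        y,z=pos(th); m.move_l(at(0,y,z),RC,.04); f=ft()-b
        print(round(th,2),rel().round(1),f[:3].round(1),round(m.current_time(),2))
        if np.linalg.norm(f[:3])>24: print("stop"); return b,y,z
    while f[2]<18 and z>.1075:
        z-=.0005; m.move_l(at(0,y,z),RC,.02); f=ft()-b; print("end",rel().round(1),f[:3].round(1))
    return b,y,z
E
python3 - <<'E'
from lever import *
m.set_gripper(0.,20)
b,y,z=close(1); m.dwell(.2); print(rel().round(1),(ft()-b).round(1),m.current_time())
E
```

```text
1.4 [  0.   71.8 152.7] [ 1.1 -0.4  0. ] 26.32
1.3 [ -0.   68.2 151.9] [ 0.9 -0.3 -0.2] 26.57
1.21 [ -0.   64.6 150.9] [ 0.6 -0.5 -0.5] 26.82
1.12 [ -0.   60.9 149.6] [ 0.7 -1.  -0.4] 27.07
1.02 [-1.000e-01  5.750e+01  1.479e+02] [ 0.1 -0.6  0.1] 27.32
0.92 [-1.000e-01  5.420e+01  1.459e+02] [ 0.2 -1.1 -0.5] 27.57
0.83 [-1.000e-01  5.120e+01  1.437e+02] [ 0.7 -0.3  0.3] 27.82
0.74 [-1.000e-01  4.830e+01  1.412e+02] [ 0.4 -1.3 -0.1] 28.07
0.64 [-1.000e-01  4.580e+01  1.384e+02] [ 0.6 -1.  -0.5] 28.32
0.55 [-1.000e-01  4.350e+01  1.353e+02] [ 0.8 -0.5  0.5] 28.57
0.42 [ -0.2  40.9 131. ] [ 0.3 -0.4 -0.4] 28.84
0.36 [-1.000e-01  3.990e+01  1.285e+02] [ 0.4 -0.7 -0.6] 29.09
0.3 [1.000e-01 3.900e+01 1.257e+02] [ 0.5 -0.6  0.9] 29.34
0.24 [  0.2  38.2 122.9] [1.7 0.4 2.9] 29.59
0.18 [  0.3  37.7 120.3] [0.5 1.2 7.1] 29.84
0.12 [  0.6  37.4 117.7] [-0.5  2.8 11. ] 30.09
0.06 [-1.000e-01  3.680e+01  1.134e+02] [1.  0.3 2.6] 30.34
0.0 [  0.7  36.9 111.3] [ 0.5  4.6 10.4] 30.59
end [  0.9  36.9 111.2] [ 0.6  5.2 12.2]
end [  1.2  36.9 111.1] [ 0.8  6.4 14.6]
end [  1.4  36.9 111. ] [ 0.7  4.8 18.3]
[  1.4  36.9 111. ] [ 0.7  5.6 16.6  1.1  0.   0. ] 31.5417
```

The left lever is down and its tip hit the stop at the expected 111 mm height. Now the right one.

```bash
python3 - <<'E'
from lever import *
p=rel()/1000; m.move_l(at(0,p[1],.2),RC,.15)
b,y,z=close(-1); m.dwell(.2); print(rel().round(1),(ft()-b).round(1))
m.move_l(at(0,y,.25),RC,.15); m.dwell(.1)
k=m.get_calibration("wrist"); im,d=m.grab_frame("wrist"); P=cloud(d,k); h=cv2.cvtColor(im,cv2.COLOR_RGB2HSV)
m.move_l(at(0,.02,.27),RC,.15); m.dwell(.1)
k=m.get_calibration("wrist"); im,d=m.grab_frame("wrist"); P=cloud(d,k); h=cv2.cvtColor(im,cv2.COLOR_RGB2HSV)
cv2.imwrite("pics/w5.png",im[:,:,::-1])
Q=np.stack([(P-S0)@ex,(P-S0)@ey,P[...,2]],-1)*1000
near=(abs(Q[...,0])<30)&(abs(Q[...,1])<100)
def st(n,q): print(n,len(q),q.mean(0).round(1),np.percentile(q,[5,95],axis=0).round(1).tolist())
st("grip",Q[near&(h[...,0]>100)&(h[...,0]<130)&(h[...,1]>120)&(P[...,2]>.125)])
r=near&((h[...,0]<8)|(h[...,0]>172))&(h[...,1]>150)&(P[...,2]>.09)&(P[...,2]<.17)
for s in(1,-1):
    q=Q[r&(s*Q[...,1]>0)]; st("lever",q); print("slope",np.polyfit(q[:,1],q[:,2],1).round(3))
print(m.current_time())
E
```

```text
1.4 [ 1.000e-01 -7.180e+01  1.528e+02] [1.6 0.6 0.2] 34.29
1.3 [  0.  -68.2 151.9] [1.3 0.5 1.4] 34.54
1.21 [ -0.  -64.5 150.9] [ 1.2  0.3 -0.3] 34.79
1.12 [ -0.  -60.9 149.6] [1.6 0.7 0.1] 35.04
1.02 [ -0.  -57.5 148. ] [ 1.2 -0.  -0. ] 35.29
0.92 [-1.00e-01 -5.42e+01  1.46e+02] [0.7 0.5 0.7] 35.54
0.83 [-1.000e-01 -5.110e+01  1.437e+02] [0.6 0.2 0.5] 35.79
0.74 [-1.000e-01 -4.830e+01  1.411e+02] [0.9 0.4 0.6] 36.04
0.64 [-1.000e-01 -4.570e+01  1.384e+02] [ 0.9 -0.8  0.6] 36.29
0.55 [-1.000e-01 -4.340e+01  1.353e+02] [1.2 0.4 0.6] 36.54
0.42 [ -0.2 -40.8 131. ] [1.4 0.5 0.2] 36.82
0.36 [-1.000e-01 -3.990e+01  1.284e+02] [1.3 0.7 0.5] 37.07
0.3 [-1.000e-01 -3.900e+01  1.255e+02] [1.3 0.4 0. ] 37.32
0.24 [-1.000e-01 -3.820e+01  1.226e+02] [0.5 0.7 0.1] 37.57
0.18 [ 1.000e-01 -3.780e+01  1.199e+02] [ 0.2 -0.7  2.4] 37.82
0.12 [  0.2 -37.4 116.8] [ 1.4 -1.9  2.5] 38.07
0.06 [  0.  -36.7 113.5] [ 2. -1.  3.] 38.32
0.0 [  0.3 -36.9 110.9] [ 0.9 -3.4  5.8] 38.57
end [  0.5 -37.  110.8] [ 0.1 -4.4  8.7]
end [  0.7 -37.1 110.7] [ 0.6 -4.3 10.6]
end [  1.  -37.2 110.6] [-0.2 -3.4 13.8]
end [  1.1 -37.3 110.3] [ 1.2 -4.3 14.1]
end [  1.3 -37.5 110.2] [ 0.3 -4.3 15.5]
end [  1.6 -37.5 110.1] [ 1.  -3.7 17.5]
[  1.6 -37.5 110. ] [ 0.7 -3.7 17.3 -0.7 -0.  -0.1]
grip 381 [  1.8   0.5 133.6] [[-2.4, -13.8, 130.7], [6.0, 13.3, 134.3]]
lever 731 [  1.8  48.1 112. ] [[-2.4, 21.3, 110.5], [6.1, 72.9, 114.3]]
slope [2.00000e-02 1.11051e+02]
lever 197 [  1.6 -34.4 111.7] [[-2.6, -43.6, 110.7], [5.8, -25.5, 112.7]]
slope [1.00000e-02 1.12086e+02]
42.2167
```

View pics/w5.png

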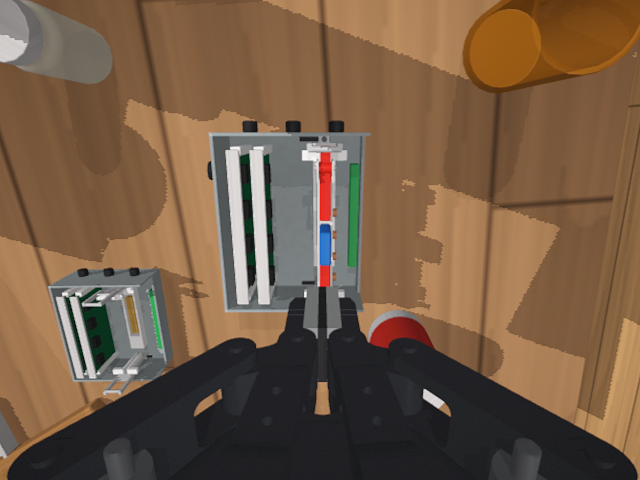

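Both levers lie flat (slopes 0.01 to 0.02) over the bar, red at (325,185) and (325,275), and the grip has dropped about 4 mm. There's time for one gentle confirming press on each end.

```bash
python3 - <<'E'
from h import *
b=ft()
for s in(1,-1):
    m.move_l(at(.001,s*.037,.16),RC,.2); m.move_l(at(.001,s*.037,.1135),RC,.08); m.dwell(.1)
    z=.1135
    for i in range(14):
        z-=.0006; m.move_l(at(.001,s*.037,z),RC,.03); f=ft()-b
        if f[2]>20: break
    print(s,round(z,4),rel().round(1),f[:3].round(1),m.current_time())
    m.move_l(at(.001,s*.037,.16),RC,.15)
m.move_l(at(0,0,.27),RC,.2); m.dwell(.3); print(m.current_time(),ft().round(1)); print(m.sign_off())
E
```

```text
1 0.1069 [  2.6  37.1 109.9] [-3.2  5.6 24.3] 46.5083
-1 0.1069 [  2.4 -37.3 109.8] [-3.   3.7 21.2] 51.1083
52.6417 [ 1.1 -0.7 -0.3  0.  -0.   0.1]
the job is handed in; nothing more can be done
None
```

The job is handed in at 52.6 s with no verdict returned; by my own measurements the board is seated in the true slot within about 1 mm of fully home, both red levers lie flat, and the robot is clear.

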